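# Send the blue roller hanger down the gravity rail

### The arm

A 6-joint arm with a two-finger parallel gripper is mounted at the origin on a cart in front of the work surface, level with it; the furniture and walls round the work are solid. World frame = base frame: x ahead of the robot, y to its left, z up, the work surface at z = 0. Lengths are in m, angles in degrees, forces in N, time in s.
With the tool pointing down it reaches from about 0.4 to 0.825 m from the base axis. Payload 7 kg.
Tool frame: the origin (TCP) lies midway between the tips of the shut fingers; the grasp point (between the pads) lies r.tcp_to_grasp behind it (r.tcp_to_grasp is the distance from the TCP to the grasp point, in m); x points along the fingers, y is the direction in which the jaws open and shut, and the axes are right-handed (so a half turn about x gives the same grasp; the last joint's range is limited). The gripper opens to 88 mm and grips with 3 to 60 N. Pads are 19 mm wide; open, the fingers measure 130 mm over their backs; the gripper's body (78 mm by 193 mm) begins 47 mm behind the grasp point.
Start: joints at [85.949, 20.546, 0.682, 0, -70.136, -16.507], TCP at [0.237, 0.632, 0.227] pointing down, gripper open.
Joint ranges: [-176.03, 176.03], [-82.01, 121.73], [-58.28, 71.71], [-173.87, 95.51], [-174.79, -0.11], [-173.66, 173.66]. Speed limits (degrees/s): [136.94, 136.94, 172.46, 180, 180, 180].

### API

Orientations are given as [roll, pitch, yaw] about the fixed x, y, z axes, in that order (R = Rz(yaw) Ry(pitch) Rx(roll)).
In Python, from plant import r gives the robot as it stands.
- The arm moves only by the tool carry_out, never from a script. Its argument "moves" is a list of rows, each a list of 7 numbers: the shift along the world's x, y, z in mm, then the turn, a rotation vector about the world's x, y, z in rad, then the opening in per cent of the stroke, from 0 (shut) to 100 (fully open). In form: [[x, y, z, wx, wy, wz, claw], ...]. A call has 1 to 5 rows; each row is the pose to reach, as a shift and turn from the pose commanded when the call began; what a row does not reach only later rows make up. A row lasts 1/10 s, in which the tool goes at most 50 mm and 8.59 degrees, less where a joint would pass 70% of its speed; a pose out of reach is approached as far as the arm can. A call with a gripper value outside its range is refused whole. The fingers move at their own pace and stop on an object; "squeeze" is the grip in N (left out, the last holds). Time passes only in rows, so rows that repeat a pose let the fingers close. It gives the time, the measured TCP pose, the force and the opening at its end, in the units of the state.
- r.get_state(): the state, without advancing time (a new reading comes with each control period).
- r.capture(name): name is "scene" or "top" or "wrist"; returns the picture (384x512x3 uint8, blue, green, red); there is no depth.
- r.camera_params(name): a dict with "K" (3x3 intrinsics, pixels), "D" ([k1, k2, p1, p2, k3] as OpenCV has them; the pictures are not rectified), "rvec" (rotation vector, rad) and "tvec" (3), from world to camera coordinates, as OpenCV has them. Camera axes: x right, y down, z forward; pixel columns grow to the right and rows downward; lengths in m; the calibration is good to about 2 mm. A picture is of the moment at which its call begins: read the wrist's pose just before it. camera_params takes no time and is no camera call; for the wrist camera it gives the pose at the moment of the call.
- r.close_job(): hands the job in, once; it reports no verdict.
The state is a dict: "time_s": time; "joints": joint angles; "qd": joint speeds; "joint_torque": joint torques, N m; "tcp_pos": TCP position; "eef_rot": TCP orientation; "contact_force": force on the tool from outside, world axes, zero at the start; "moment": the same for the moment, N m; "gripper_width": finger opening in m.
Only numpy, scipy, OpenCV 4.12 (cv2) and the standard library are available. Lean on these libraries where they do the work, as an engineer would, in place of code of your own. Each camera call takes 0.05 s, during which the arm holds its last target. There are 200 camera calls.

### The job

Take the blue roller hanger by its tab and lower it astride the sloping rail, over the green band near the raised end, until its wheels rest on the bar; only then let go, so that it rolls down by itself to the black stop and stays there. Do not push it along the rail, and leave the yellow hanger standing where it is.

Things in the scene. Friction and masses are not known exactly. Their poses are not given: they have to be found in the camera images.
- hanger_blue: Blue hanger 84x66x134 (all mm), 0.36 kg, upright. Origin: underside centre; x = rolling direction, y across, z up; same both ways round. Tab on top, 30 (x) by 12 (y), z 88-134: pinch across y at z 112. Below it a bridge 84x38 and two legs 30 apart inside, open from below, with 2 V-wheels between (axles x +-24, z 62) that self-centre within 9. Seated, the bar's centre is at z 48.5.
- hanger_yellow: Yellow hanger of the same shape and size (84 x 66 x 134 mm, brass bush on each leg), standing nearby on the bench: leave it alone. Origin: centre of its underside; x along its rolling direction, z up.
- rail: Rail fixed on the bench: grey foot plate 350x70x12 mm, posts at x -160 and +160, round steel bar, diameter 10, along x at y 0. Origin: under the plate's middle, bench height; +x = downhill. Bar slopes 7 degrees; its centre is at z 120 at x 0. Posts end level with it. Black stop disc, diameter 54, uphill face at x 140: a hanger at the stop has its origin near x 92, z 59.
- green_band (a point): Centre of the green band painted on the bar near its raised end (40 mm long), on the bar's centre line, 131 mm above the bench; axes as rail. A hanger lowered here level meets the bar with its uphill wheel first; let go, it tips about 6 mm onto the other and rolls to the stop in about 2 to 3 s.
Not all that is in view belongs to the job. Of the things like the hanger_blue, leave any that is red; of the rest the smaller one is meant.

How it is judged:
By the outcome, as a careful person would: the job done as asked, in the order asked, and still so for the second after the job is handed in, with the robot touching nothing.
It also fails if it takes over 40 s, if anything falls off the work surface, if the arm or the gripper's body presses on something with over 40 N, if the wrist force passes 120 N, or if a joint passes its speed limit or range.

## Working session

There is one attempt and no reset: what is moved stays moved. The work goes in short steps, Python scripts to look and compute and a tool call to move; the robot and the scene stay as the last step left them, time stands still between calls to the robot, and variables do not carry over. Pictures are saved under pics/ and viewed, about 8 in all and at most 12, crops included, and the job is handed in when it is done.

Besides the shell and the picture viewer there is one more tool, called after ">>>" as name([rows], argument=value, ...), one row to a line, values as JSON. carry_out: Moves the arm, as the interface text tells. Its arguments: {"type":"object","properties":{"moves":{"type":"array"},"squeeze":{"type":"number"}},"required":["moves"]}

```bash
mkdir -p pics; ls; python3 - <<'E'
from plant import r
import cv2,numpy as np
a=r.capture("scene");b=r.capture("top")
cv2.imwrite("pics/scene.png",a);cv2.imwrite("pics/top.png",b)
for n in("scene","top"):
    p=r.camera_params(n);R=cv2.Rodrigues(np.array(p["rvec"]))[0];print(n,-R.T@np.array(p["tvec"]).ravel(),R[2])
s=r.get_state();print(s,r.tcp_to_grasp)
E
```

```text
pics
scene [-0.01577449 -0.18830687  0.62730674] [ 0.53973284  0.56414214 -0.62484567]
top [0.40712326 0.33060953 0.95524058] [ 0.08601162 -0.03530078 -0.99566855]
{'time_s': 0.1, 'joints': array([ 8.59488976e+01,  2.05871332e+01,  6.39791835e-01, -1.65335070e-02,
       -7.01359687e+01, -1.65074130e+01]), 'qd': array([-0.04176891, -0.07475351,  0.07288948,  0.16109167,  0.01309565,
        0.07514702]), 'joint_torque': array([-9.45022475e-04, -5.84165347e+01,  2.93754745e+01,  7.01554298e+00,
        1.01949045e-02, -5.81516838e-05]), 'tcp_pos': array([0.23690954, 0.63160129, 0.22572824]), 'eef_rot': array([  95.94037268,   89.91525187, -104.62377192]), 'contact_force': array([ 0.02152554, -0.06042807,  0.30819674]), 'moment': array([-0.02165601,  0.00372825, -0.03745549]), 'gripper_width': 0.08751282994543613} 0.0188
```

View pics/scene.png

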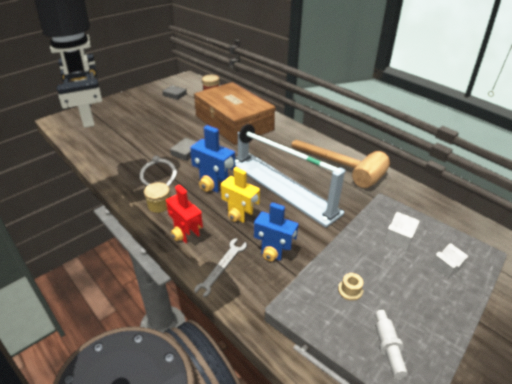

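View pics/top.png

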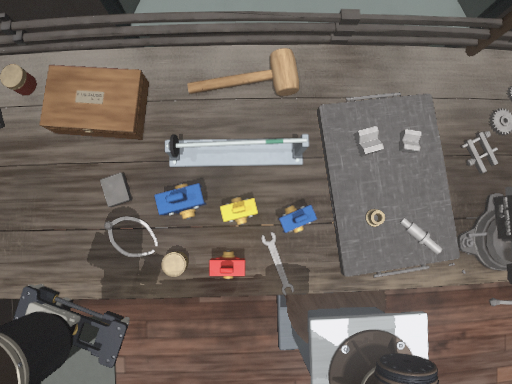

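Top view: red hanger (227,265), excluded. Blue candidates are the larger at (180,200) and the smaller at (298,218). Yellow is at (238,210). The target is the smaller blue, at top (298,218) / scene (275,235). The green band is at top (275,141) / scene (313,161), and the black stop at top (174,146).

```bash
cat > h.py <<'E'
import cv2,numpy as np
from plant import r
def cam(n):
    p=r.camera_params(n);R=cv2.Rodrigues(np.array(p["rvec"],float))[0];t=np.array(p["tvec"],float).ravel()
    return np.array(p["K"],float),np.array(p["D"],float),R,t
def ray(c,uv):
    K,D,R,t=c
    q=cv2.undistortPoints(np.array([[uv]],float),K,D)[0,0]
    return -R.T@t,R.T@np.array([q[0],q[1],1])
def onz(c,uv,z):
    o,d=ray(c,uv);return o+d*(z-o[2])/d[2]
def tri(c1,a,c2,b):
    o1,d1=ray(c1,a);o2,d2=ray(c2,b)
    s=np.linalg.lstsq(np.c_[d1,-d2],o2-o1,rcond=None)[0]
    p,q=o1+s[0]*d1,o2+s[1]*d2
    return (p+q)/2,np.linalg.norm(p-q)
def proj(c,P):
    K,D,R,t=c
    return cv2.projectPoints(np.atleast_2d(np.array(P,float)),cv2.Rodrigues(R)[0],t,K,D)[0][:,0]
def mask(img,lo,hi,s=90,v=40):
    return cv2.inRange(cv2.cvtColor(img,cv2.COLOR_BGR2HSV),(lo,s,v),(hi,255,255))
def blobs(m,amin=15):
    n,l,st,ce=cv2.connectedComponentsWithStats(m)
    return [(st[i][:5].tolist(),ce[i].round(1).tolist()) for i in range(1,n) if st[i][4]>=amin]
E
python3 - <<'E'
from h import *
S=cv2.imread("pics/scene.png");T=cv2.imread("pics/top.png");cs,ct=cam("scene"),cam("top")
for n,I in(("S",S),("T",T)):
    print(n,"blue",blobs(mask(I,100,125,120),60));print(n,"green",blobs(mask(I,60,95,70),8))
a=cv2.resize(T[110:250,150:330],None,fx=4,fy=4,interpolation=cv2.INTER_CUBIC)[:, :]
cv2.imwrite("pics/c1.png",a)
b=cv2.resize(S[120:270,180:360],None,fx=4,fy=4,interpolation=cv2.INTER_CUBIC);cv2.imwrite("pics/c2.png",b)
E
```

```text
S blue [([191, 125, 44, 67, 1336], [210.8, 155.3]), ([254, 203, 44, 57, 1329], [274.6, 228.1])]
S green [([307, 157, 13, 8, 58], [313.2, 160.3])]
T blue [([155, 183, 49, 32, 986], [178.7, 199.2]), ([279, 205, 38, 27, 529], [297.5, 218.1])]
T green [([266, 139, 17, 4, 50], [274.3, 140.9])]
```

View pics/c1.png

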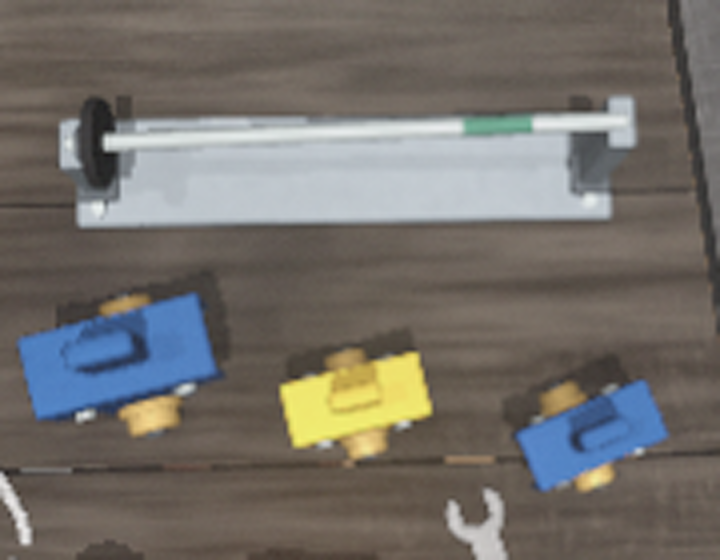

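View pics/c2.png

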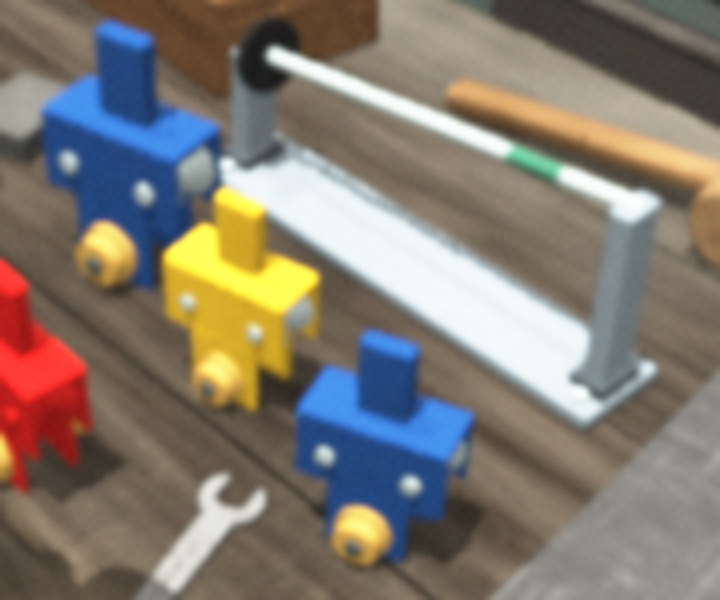

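The crops confirm the choice: the small blue hanger is at c1 (592,435), similar in size to the yellow one, while the other blue one is bigger. The bar runs from the stop at c1 (110,142) to the raised post at (628,122), with the band at (498,125).

```bash
python3 - <<'E'
from h import *
cs,ct=cam("scene"),cam("top")
t=lambda u,v:(150+(u+.5)/4-.5,110+(v+.5)/4-.5)
s=lambda u,v:(180+(u+.5)/4-.5,120+(v+.5)/4-.5)
C=[onz(ct,t(*q),.088)[:2] for q in((515,435),(648,380),(668,437),(540,490))]
C=np.array(C);print("bridge",C.mean(0),np.degrees(np.arctan2(*( (C[1]-C[0])[::-1]))),np.degrees(np.arctan2(*((C[2]-C[3])[::-1]))),np.linalg.norm(C[1]-C[0]),np.linalg.norm(C[2]-C[1]))
print("tab tri",tri(ct,t(605,428),cs,s(390,343)))
D=np.array([onz(cs,s(*q),.088)[:2] for q in((296,410),(328,368),(473,410),(444,456))]);print("scene bridge",D.mean(0),D.round(4).tolist())
print("band tri",tri(ct,(274.3,140.9),cs,(313.2,160.3)),"z131",onz(ct,(274.3,140.9),.131),onz(cs,(313.2,160.3),.131))
# bar ends, top view: z 
a=onz(ct,t(120,141),.104);b=onz(ct,t(600,122.5),.138);print("bar",a,b,np.degrees(np.arctan2(*((b-a)[1::-1]))))
print("tri bar lo",tri(ct,t(112,141),cs,s(276,55)),"bigblue",onz(ct,t(120,350),.1),"yellow",onz(ct,t(356,398),.088))
P=np.array([onz(ct,t(*q),.012)[:2] for q in((78,226),(611,218))]);print("plate edge",P,np.degrees(np.arctan2(*((P[1]-P[0])[::-1]))))
E
```

```text
bridge [0.41375589 0.19494614] -69.37553725814587 -69.53848066460613 0.0863886299208349 0.035942819872718364
tab tri (array([0.41563703, 0.19663491, 0.13287307]), np.float64(0.004710739365802))
scene bridge [0.41273004 0.19777351] [[0.3792, 0.2283], [0.4137, 0.2408], [0.4468, 0.1674], [0.4112, 0.1546]]
band tri (array([0.58989547, 0.2512167 , 0.13490627]), np.float64(0.00465896532302602)) z131 [0.59249096 0.24916816 0.131     ] [0.59244617 0.2558593  0.131     ]
bar [0.59405769 0.47034512 0.104     ] [0.59138578 0.19170765 0.138     ] -90.54940389301348
tri bar lo (array([0.59198445, 0.47574189, 0.10725256]), np.float64(0.0038391583946002245)) bigblue [0.47089901 0.47205452 0.1       ] yellow [0.43980607 0.33503889 0.088     ]
plate edge [[0.55883277 0.51315814]
 [0.55594444 0.16569804]] -90.47627265812767
```

>>> carry_out([
  [18,-44,0,0,0,-0.086,100],
  [35,-87,0,0,0,-0.171,100],
  [53,-131,0,0,0,-0.257,100],
  [71,-174,0,0,0,-0.342,100],
  [88,-218,0,0,0,-0.427,100],
])

```text
time_s: 0.6
tcp_pos: [0.3253, 0.412, 0.2263]
eef_rot: [112.9, 90.0, -112.3]
contact_force: [0.6, 0.6, 0.7]
gripper_width: 0.0878
```

>>> carry_out([
  [18,-44,0,0,0,-0.086,100],
  [35,-87,0,0,0,-0.171,100],
  [53,-131,0,0,0,-0.257,100],
  [71,-174,0,0,0,-0.342,100],
  [88,-218,0,0,0,-0.427,100],
])

```text
time_s: 1.1
tcp_pos: [0.4132, 0.1941, 0.2266]
eef_rot: [-45.6, 90.0, 64.7]
contact_force: [0.5, 0.2, -1.0]
gripper_width: 0.0878
```

>>> carry_out([
  [0,0,0,0,0,0,100],
  [0,0,0,0,0,0,100],
  [0,0,0,0,0,0,100],
])

```text
time_s: 1.4
tcp_pos: [0.413, 0.1964, 0.2265]
eef_rot: [44.2, 90.0, 154.7]
contact_force: [-0.1, 0.2, 0.1]
gripper_width: 0.0878
```

```bash
cat > st.py <<'E'
from h import *
from scipy.spatial.transform import Rotation as Ro
def st():
    s=r.get_state();M=Ro.from_euler('xyz',s["eef_rot"],degrees=True).as_matrix()
    print("t",s["time_s"],"tcp",s["tcp_pos"].round(4),"x",M[:,0].round(3),"jaw",np.degrees(np.arctan2(M[1,1],M[0,1])).round(2),"F",s["contact_force"].round(1),"w",round(s["gripper_width"],4),"j",s["joints"].round(1));return s
E
python3 - <<'E'
from st import *
st();c=cam("wrist");I=r.capture("wrist");cv2.imwrite("pics/w1.png",I)
import pickle;pickle.dump(c,open("w1.pkl","wb"))
print(c[2][2],-c[2].T@c[3]);print(blobs(mask(I,100,125,120),60))
E
```

```text
t 1.4 tcp [0.413  0.1964 0.2265] x [-0.  0. -1.] jaw -159.45 F [-0.1  0.2  0.1] w 0.0878 j [ 50.2  -0.5 -25.5  -0.  -65.  -29.7]
[-0.09240463  0.24718187 -0.96455301] [0.43787283 0.1293097  0.38431335]
[([240, 138, 39, 83, 2933], [259.4, 179.5])]
```

View pics/w1.png

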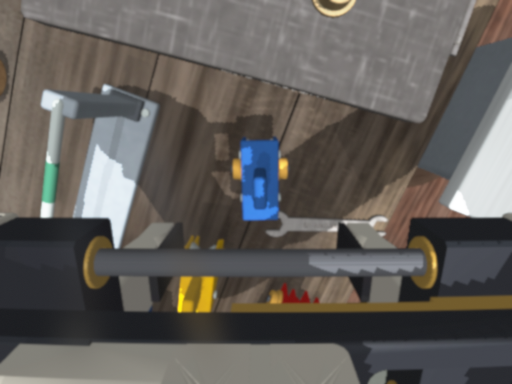

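Wrist view: the small blue hanger spans u 240-279, v 138-220, with its tab near (260,190). It sits straight in the view, with the band at (50,182).

```bash
python3 - <<'E'
from h import *
import pickle
c=pickle.load(open("w1.pkl","rb"));I=cv2.imread("pics/w1.png")
m=mask(I,100,125,120);(cx,cy),wh,a=cv2.minAreaRect(cv2.findContours(m,0,1)[0][0]);print(cx,cy,wh,a)
b=np.array([onz(c,q,.088)[:2] for q in cv2.boxPoints(((cx,cy),wh,a))]);print(b.mean(0),[(np.linalg.norm(b[i]-b[i-1]).round(4),np.degrees(np.arctan2(*(b[i]-b[i-1])[::-1])).round(1)) for i in range(4)])
x,y=(float(v) for v in (.4135,.196));th=np.radians(-69.5);R=np.array([[np.cos(th),-np.sin(th)],[np.sin(th),np.cos(th)]])
pts=lambda hx,hy,z:[list(R@np.array([sx*hx,sy*hy])+[x,y])+[z] for sx,sy in((1,1),(1,-1),(-1,-1),(-1,1))]
print(proj(c,pts(.042,.019,.088)).round(1).tolist(),proj(c,pts(.015,.006,.134)).round(1).tolist())
Z=cv2.resize(I[120:240,220:300],None,fx=5,fy=5,interpolation=cv2.INTER_CUBIC);
for P,col in((pts(.042,.019,.088),(0,255,255)),(pts(.015,.006,.134),(0,0,255))):
    q=((proj(c,P)-[220,120]+.5)*5-.5).astype(int);cv2.polylines(Z,[q],1,col,1)
cv2.imwrite("pics/w1c.png",Z)
g=mask(I,60,95,70);print(blobs(g,30),[onz(c,k[1],.131) for k in blobs(g,30)])
E
```

```text
259.0 179.0 (82.0, 38.0) 90.0
[0.41424416 0.19499895] [(np.float64(0.0856), np.float64(-70.5)), (np.float64(0.0372), np.float64(-159.5)), (np.float64(0.0855), np.float64(111.4)), (np.float64(0.0401), np.float64(20.5))]
[[239.9, 140.0], [278.7, 140.0], [277.4, 220.4], [241.4, 220.4]] [[252.2, 177.1], [266.3, 177.1], [266.1, 210.3], [252.5, 210.3]]
[([42, 162, 17, 41, 517], [49.6, 182.3])] [array([0.59134062, 0.25180962, 0.131     ])]
```

View pics/w1c.png

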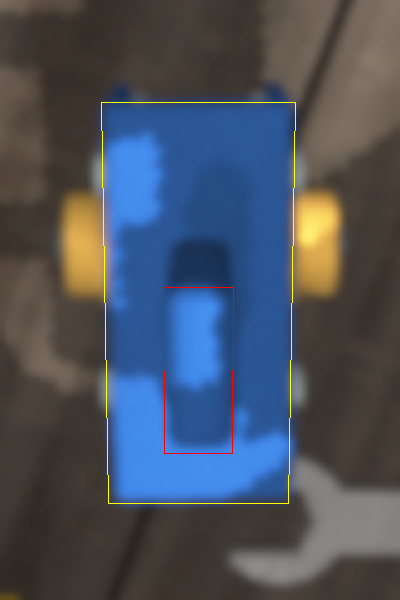

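The overlay fits to within 1 mm. Now descending to grasp.

>>> carry_out([
  [1,-1,-30,0,0,0,100],
  [1,-1,-60,0,0,0,100],
  [1,-1,-90,0,0,0,100],
  [1,-1,-112,0,0,0,60],
  [1,-1,-126,0,0,0,60],
])

```text
time_s: 1.95
tcp_pos: [0.4129, 0.1956, 0.0986]
eef_rot: [113.5, 89.9, -135.9]
contact_force: [-0.3, -0.0, 0.5]
gripper_width: 0.0769
```

>>> carry_out([
  [0,0,-6,0,0,0,60],
  [0,0,-6,0,0,0,60],
  [0,0,-6,0,0,0,60],
])

```text
time_s: 2.25
tcp_pos: [0.4142, 0.1958, 0.0951]
eef_rot: [-79.9, 90.0, 30.7]
contact_force: [0.6, -0.1, 0.4]
gripper_width: 0.0548
```

>>> carry_out([
  [0,0,0,0,0,0,0],
  [0,0,0,0,0,0,0],
  [0,0,0,0,0,0,0],
  [0,0,0,0,0,0,0],
  [0,0,0,0,0,0,0],
], squeeze=30)

```text
time_s: 2.75
tcp_pos: [0.4141, 0.195, 0.0947]
eef_rot: [-62.3, 90.0, 48.2]
contact_force: [-0.1, -0.5, 1.0]
gripper_width: 0.0183
```

>>> carry_out([
  [0,0,0,0,0,0,0],
  [0,0,0,0,0,0,0],
  [0,0,0,0,0,0,0],
  [0,0,0,0,0,0,0],
  [0,0,0,0,0,0,0],
])

```text
time_s: 3.25
tcp_pos: [0.414, 0.195, 0.0946]
eef_rot: [-88.7, 90.0, 21.8]
contact_force: [-1.1, 0.6, 1.9]
gripper_width: 0.0117
```

>>> carry_out([
  [0,0,15,0,0,0,0],
  [0,0,45,0,0,0,0],
  [0,0,80,0,0,0,0],
  [0,0,120,0,0,0,0],
  [0,0,155,0,0,0,0],
])

```text
time_s: 3.75
tcp_pos: [0.4135, 0.1946, 0.2507]
eef_rot: [90.8, 90.0, -158.7]
contact_force: [1.6, 0.3, -3.9]
gripper_width: 0.0119
```

>>> carry_out([
  [0,0,20,0,0,0,0],
  [0,0,20,0,0,0,0],
  [0,0,20,0,0,0,0],
])

```text
time_s: 4.05
tcp_pos: [0.4133, 0.1947, 0.2683]
eef_rot: [77.1, 89.9, -172.4]
contact_force: [-0.4, -0.6, -4.6]
gripper_width: 0.0115
```

```bash
python3 - <<'E'
from st import *
st();c=cam("wrist");I=r.capture("wrist");cv2.imwrite("pics/w2.png",I)
for k in blobs(mask(I,60,95,70),30): print(k,onz(c,k[1],.131))
E
```

```text
t 4.05 tcp [0.4133 0.1947 0.2683] x [-0.002 -0.    -1.   ] jaw -159.51 F [-0.4 -0.6 -4.6] w 0.0115 j [ 50.   -2.1 -21.4  -0.1 -70.7 -29.5]
([70, 157, 15, 35, 368], [76.5, 174.6]) [0.59130835 0.25194614 0.131     ]
```

View pics/w2.png

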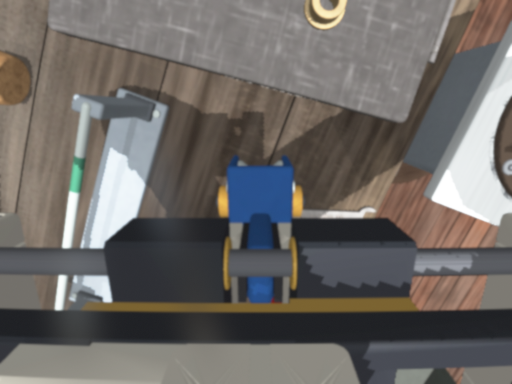

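Hanger is held straight. Moving above the band.

>>> carry_out([
  [20,6,0,0,0,-0.05,0],
  [60,19,0,0,0,-0.13,0],
  [100,32,0,0,0,-0.22,0],
  [140,45,0,0,0,-0.3,0],
  [170,54,0,0,0,-0.367,0],
])

```text
time_s: 4.6
tcp_pos: [0.5854, 0.2491, 0.266]
eef_rot: [125.9, 89.7, -144.8]
contact_force: [-0.5, 0.2, -3.4]
gripper_width: 0.012
```

>>> carry_out([
  [8,3,0,0,0,0,0],
  [8,3,0,0,0,0,0],
  [8,3,0,0,0,0,0],
  [8,3,0,0,0,0,0],
])

```text
time_s: 5.0
tcp_pos: [0.591, 0.2516, 0.2692]
eef_rot: [115.3, 89.9, -155.2]
contact_force: [0.5, -0.4, -4.1]
gripper_width: 0.012
```

```bash
python3 - <<'E'
from st import *
st();c=cam("wrist");I=r.capture("wrist");S=r.capture("scene")
for k in blobs(mask(I,60,95,70),30): print(k,onz(c,k[1],.131))
s=cv2.resize(S[70:220,200:370],None,fx=4,fy=4,interpolation=cv2.INTER_CUBIC)[:,:680]
w=cv2.resize(I[80:300,160:360],None,fx=3,fy=3,interpolation=cv2.INTER_CUBIC)
cv2.imwrite("pics/w3.png",I);cv2.imwrite("pics/s3.png",s)
# bar edges: print bar-white extents per row
h=cv2.cvtColor(I,cv2.COLOR_BGR2HSV)
E
```

```text
t 5.0 tcp [0.591  0.2516 0.2692] x [-0.001 -0.    -1.   ] jaw 179.53 F [ 0.5 -0.4 -4.1] w 0.012 j [ 40.4  16.2   0.1  -0.  -73.9 -40.9]
```

View pics/w3.png

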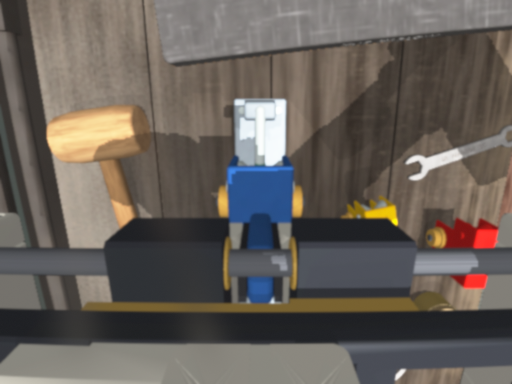

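View pics/s3.png

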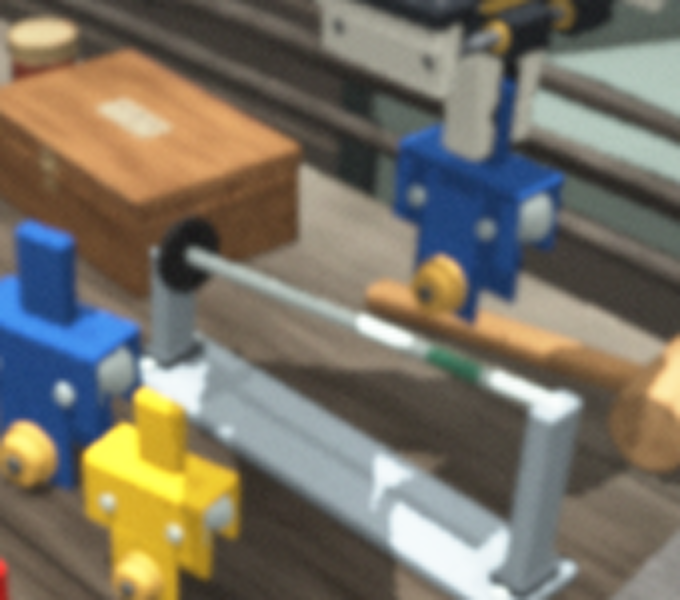

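w3: hanger centred at u≈260, and the visible bar at u≈261, so they are aligned. s3: the hanger hangs above the bar, over the band. Lowering, then feeling for contact.

>>> carry_out([
  [0,0,-15,0,0,0,0],
  [0,0,-35,0,0,0,0],
  [0,0,-55,0,0,0,0],
  [0,0,-70,0,0,0,0],
  [0,0,-78,0,0,0,0],
])

```text
time_s: 5.6
tcp_pos: [0.591, 0.2517, 0.1907]
eef_rot: [109.6, 89.9, -160.9]
contact_force: [0.1, 0.0, -3.6]
gripper_width: 0.0118
```

>>> carry_out([
  [0,0,-1,0,0,0,0],
  [0,0,-2,0,0,0,0],
  [0,0,-3,0,0,0,0],
  [0,0,-4,0,0,0,0],
  [0,0,-4,0,0,0,0],
])

```text
time_s: 6.1
tcp_pos: [0.5921, 0.252, 0.1879]
eef_rot: [-48.8, 90.0, 40.6]
contact_force: [1.1, -0.5, -3.3]
gripper_width: 0.0119
```

>>> carry_out([
  [0,0,-1,0,0,0,0],
  [0,0,-2,0,0,0,0],
  [0,0,-3,0,0,0,0],
  [0,0,-3,0,0,0,0],
])

```text
time_s: 6.5
tcp_pos: [0.5919, 0.2519, 0.1843]
eef_rot: [118.1, 90.0, -152.4]
contact_force: [-0.1, 0.2, -3.1]
gripper_width: 0.0117
```

>>> carry_out([
  [0,0,-1,0,0,0,0],
  [0,0,-2,0,0,0,0],
  [0,0,-2,0,0,0,0],
])

```text
time_s: 6.8
tcp_pos: [0.5919, 0.2519, 0.1823]
eef_rot: [121.7, 90.0, -148.8]
contact_force: [0.0, 0.2, -4.6]
gripper_width: 0.0117
```

>>> carry_out([
  [0,0,-1,0,0,0,0],
  [0,0,-2,0,0,0,0],
  [0,0,-2,0,0,0,0],
])

```text
time_s: 7.1
tcp_pos: [0.592, 0.252, 0.1805]
eef_rot: [109.4, 90.0, -161.1]
contact_force: [-0.7, 1.0, -3.3]
gripper_width: 0.0119
```

>>> carry_out([
  [0,0,-1,0,0,0,0],
  [0,0,-2,0,0,0,0],
  [0,0,-2,0,0,0,0],
])

```text
time_s: 7.4
tcp_pos: [0.5923, 0.2523, 0.1798]
eef_rot: [-58.8, 89.9, 30.7]
contact_force: [-2.7, 1.2, 3.8]
gripper_width: 0.0118
```

Contact at the expected height (z-force went from −3.5 to +3.8 N). Releasing, arm still.

>>> carry_out([
  [0,0,0,0,0,0,80],
  [0,0,0,0,0,0,80],
  [0,0,0,0,0,0,80],
  [0,0,0,0,0,0,80],
  [0,0,0,0,0,0,80],
])

```text
time_s: 7.9
tcp_pos: [0.5921, 0.2519, 0.1785]
eef_rot: [-167.9, 90.0, -78.5]
contact_force: [0.1, -0.1, -0.9]
gripper_width: 0.0463
```

>>> carry_out([
  [0,0,0,0,0,0,80],
  [0,0,0,0,0,0,80],
  [0,0,0,0,0,0,80],
  [0,0,0,0,0,0,80],
  [0,0,0,0,0,0,80],
])

```text
time_s: 8.4
tcp_pos: [0.592, 0.252, 0.1786]
eef_rot: [-7.8, 90.0, 81.7]
contact_force: [-0.2, 0.7, -0.3]
gripper_width: 0.0702
```

>>> carry_out([
  [0,0,0,0,0,0,80],
  [0,0,0,0,0,0,80],
  [0,0,0,0,0,0,80],
  [0,0,0,0,0,0,80],
  [0,0,0,0,0,0,80],
])

```text
time_s: 8.9
tcp_pos: [0.592, 0.252, 0.1785]
eef_rot: [49.0, 90.0, 138.5]
contact_force: [-0.1, 0.7, -0.5]
gripper_width: 0.0702
```

```bash
python3 - <<'E'
from st import *
st();S=r.capture("scene")
cv2.imwrite("pics/s4.png",S)
print(blobs(mask(S,100,125,120),60))
E
```

```text
t 8.9 tcp [0.592  0.252  0.1785] x [-0.  0. -1.] jaw 179.48 F [-0.1  0.7 -0.5] w 0.0702 j [ 40.4  19.5  -7.4  -0.  -63.1 -40.9]
[([190, 125, 45, 67, 1333], [210.7, 155.3]), ([268, 126, 30, 45, 690], [282.5, 144.2])]
```

View pics/s4.png

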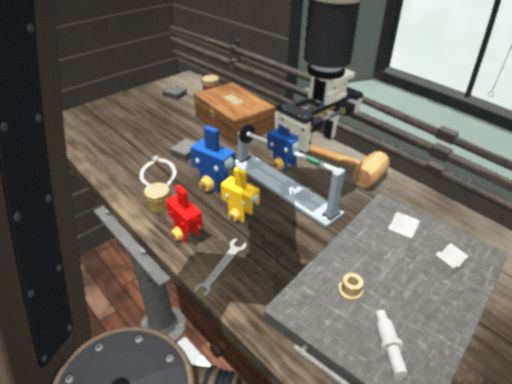

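The hanger, now at (282,144), has left the fingers and is rolling down. Waiting.

>>> carry_out([
  [0,0,0,0,0,0,80],
  [0,0,0,0,0,0,80],
  [0,0,0,0,0,0,80],
  [0,0,0,0,0,0,80],
  [0,0,0,0,0,0,80],
])

```text
time_s: 9.45
tcp_pos: [0.5921, 0.252, 0.1786]
eef_rot: [-126.9, 90.0, -37.4]
contact_force: [-0.5, -0.9, -0.2]
gripper_width: 0.0704
```

>>> carry_out([
  [0,0,0,0,0,0,80],
  [0,0,0,0,0,0,80],
  [0,0,0,0,0,0,80],
  [0,0,0,0,0,0,80],
  [0,0,0,0,0,0,80],
])

```text
time_s: 9.95
tcp_pos: [0.592, 0.252, 0.1786]
eef_rot: [-91.5, 90.0, -2.0]
contact_force: [-1.0, -0.5, 0.1]
gripper_width: 0.0705
```

>>> carry_out([
  [0,0,0,0,0,0,80],
  [0,0,0,0,0,0,80],
  [0,0,0,0,0,0,80],
  [0,0,0,0,0,0,80],
  [0,0,0,0,0,0,80],
])

```text
time_s: 10.45
tcp_pos: [0.592, 0.252, 0.1786]
eef_rot: [-64.5, 90.0, 25.0]
contact_force: [0.5, -0.4, 0.8]
gripper_width: 0.0703
```

>>> carry_out([
  [0,0,20,0,0,0,80],
  [0,0,50,0,0,0,80],
  [0,0,80,0,0,0,80],
  [0,0,100,0,0,0,80],
  [0,0,100,0,0,0,80],
])

```text
time_s: 10.95
tcp_pos: [0.5934, 0.2526, 0.2824]
eef_rot: [-59.3, 89.7, 30.2]
contact_force: [0.1, -0.1, -0.2]
gripper_width: 0.0704
```

```bash
python3 - <<'E'
from st import *
import time
st()
for i in range(3):
    S=r.capture("scene");print(blobs(mask(S,100,125,120),60),blobs(mask(S,22,32,150),60))
T=r.capture("top");print(blobs(mask(T,100,125,120),60))
print("before yellow",blobs(mask(cv2.imread("pics/scene.png"),22,32,150),60))
z=cv2.resize(S[80:230,180:350],None,fx=4,fy=4,interpolation=cv2.INTER_CUBIC);cv2.imwrite("pics/s5.png",z)
# predicted tab top: rail x 92 => from band
print("pred tab", proj(cam("scene"),[.594,.252+.092+.092+.009,.192]), "t",r.get_state()["time_s"])
E
```

```text
t 10.95 tcp [0.5934 0.2526 0.2824] x [ 0.005  0.003 -1.   ] jaw 179.5 F [ 0.1 -0.1 -0.2] w 0.0704 j [ 40.4  15.9   1.3   0.1 -75.  -40.9]
[([242, 108, 31, 45, 690], [255.8, 130.9]), ([190, 125, 45, 67, 1334], [210.7, 155.3])] [([221, 168, 39, 54, 1050], [238.2, 192.4])]
[([242, 108, 31, 45, 691], [255.9, 131.0]), ([191, 125, 44, 67, 1335], [210.8, 155.3])] [([221, 168, 39, 54, 1049], [238.2, 192.4])]
[([242, 108, 31, 45, 693], [255.9, 131.0]), ([191, 125, 44, 67, 1335], [210.8, 155.4])] [([221, 168, 39, 54, 1045], [238.2, 192.4])]
[]
before yellow [([221, 168, 39, 54, 1058], [238.4, 192.3])]
pred tab [[258.39785972 108.29970326]] t 11.15
```

View pics/s5.png

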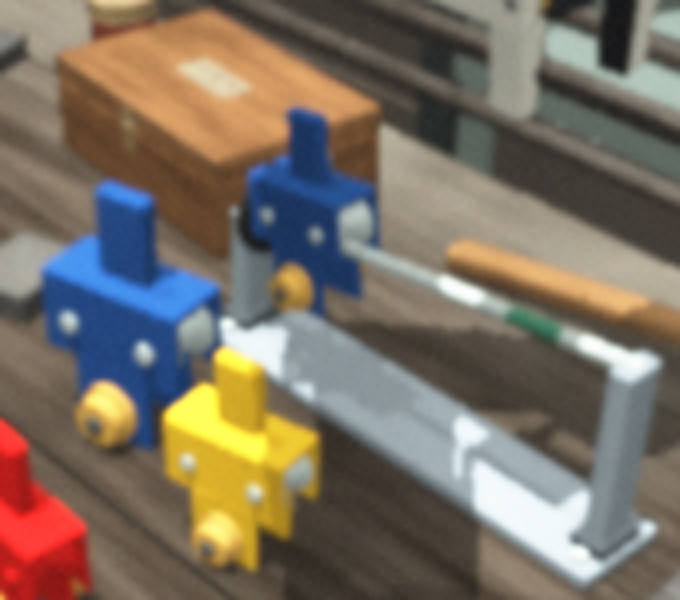

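The hanger sits astride the bar against the black stop: its tab top is at scene (257,108), against a predicted (258,108). Three successive frames show no movement.

```bash
python3 -c "
from plant import r
print(r.close_job())"
```

```text
the job is handed in; nothing more can be done
None
```

The small blue hanger now rests against the black stop, and I handed the job in at about 11 s on the robot's clock. I gripped it by its tab and lowered it level over the green band. I let go only after the z-force rose from about −3.5 to +3.8 N at the expected height. It then rolled down on its own.

**Last checks, all in agreement:**
- **Position:** the hanger sits astride the bar at the stop, within about 2 px of where I predicted, and did not move across three successive frames.
- **Other hangers:** the yellow hanger (0.2 px) and the large blue one (0.1 px) have not moved. I did not measure the red one, but it looks undisturbed.
- **Gripper:** it is about 100 mm above the release height, touching nothing, with force near zero.

**One check gave nothing:** my final look from the top camera found no blue at all, not even the large hanger. The arm was probably blocking that view, so the final position rests on the scene camera alone.

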